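# Tidy the joiner's bench shelf

## Task

Put the stock away on the low bench shelf: slide the wire reel up off its post and stand it and the two loose tins on the shelf board in one neat row with the tin already there. Seen from the robot, one loose tin goes on each side of the standing tin (either one on either side), broad face to the front, and the reel stands at the right-hand end of the row; gaps of no more than about 15 mm, everything lined up square along the middle of the board. Keep tins and reel upright, leave the tin already on the shelf where it stands, and do not disturb the tub, the hammer or the offcut.

Things in the scene. Friction and masses are not known exactly. Their poses are not given: they have to be found in the camera images.
- shelf: low plywood shelf standing fixed on the bench: board 160 mm deep (its x) by 460 mm wide (its y), its upper face 60 mm above the origin; a lip 12 mm thick and 15 mm high runs along the far (+x) edge. Origin on the bench under the centre of the board; x points away from the robot, y to the left seen from the robot, so the board's middle line is x = 0
- tin_kept: flat-sided metal tin, 50 mm deep (its x) by 90 mm wide (its y), body 85 mm tall, with a central black screw cap (30 mm across) up to 97 mm; paper band round the middle; about 0.45 kg; origin at the centre of its underside, z up; it already stands on the shelf, on the board's middle line, its axes parallel to the shelf's; stays where it is
- tin_a: flat-sided metal tin, 50 mm deep (its x) by 90 mm wide (its y), body 85 mm tall, with a central black screw cap (30 mm across) up to 97 mm; paper band round the middle; about 0.45 kg; origin at the centre of its underside, z up; it stands loose on the bench
- tin_b: flat-sided metal tin, 50 mm deep (its x) by 90 mm wide (its y), body 85 mm tall, with a central black screw cap (30 mm across) up to 97 mm; paper band round the middle; about 0.45 kg; origin at the centre of its underside, z up; it stands loose on the bench
- reel: reel of copper wire, a cylinder 60 mm in diameter and 90 mm tall on a cardboard core, with a 26 mm hole right through; about 0.4 kg; it starts threaded on the post. Origin at the centre of its underside, z along its axis, up
- post: fixed storage post for the reel: steel disc 100 mm across and 12 mm thick, with an upright rod 16 mm in diameter that ends 112 mm above the bench. Origin on the bench at the rod's axis
- tub: open white plastic tub, 90 mm across at the rim and 70 mm tall; bystander. Origin at the centre of its underside
- hammer: hammer lying on the bench, handle towards its -x; bystander. Origin under it
- offcut: wooden offcut 60 x 110 x 30 mm lying on the bench left of the shelf; bystander. Origin at the centre of its underside
Not all that is in view belongs to the job. What is shaped like the tin_a but blue or turquoise is not meant. What is shaped like the tin_b but turquoise is not meant.

How it is judged:
By the outcome, as a careful person would: the job done as asked, in the order asked, and still so for the second after the job is handed in, with the robot touching nothing.
It also fails if it takes over 66 s, if anything falls off the work surface, if the arm or the gripper's body presses on something with over 40 N, if the wrist force passes 120 N, or if a joint passes its speed limit or range.

## Robot

A 6-joint arm with a two-finger parallel gripper is mounted at the origin on the work surface. World frame = base frame: x ahead of the robot, y to its left, z up, the work surface at z = 0. Lengths are in mm, angles in rad, forces in N, time in s.
With the tool pointing down it reaches from about 300 to 875 mm from the base axis. Payload 6.4 kg.
Tool frame: the origin (TCP) lies at the very end of the fingers, on their centre line; the grasp point (between the pads) lies 19 mm behind it; z points along the fingers, y is the line along which they close (so a half turn about z gives the same grasp; the last joint's range is limited). The gripper opens to 85 mm and grips with 20 to 120 N. Pads are 22 mm wide; open, the fingers measure 114 mm over their backs; the gripper's body (76 mm by 85 mm) begins 54 mm behind the grasp point. The pads swing forward as they close: fully open they stand 13 mm farther back than shut.
Start: joints at [-1.488, 0.181, 1.607, -0, 1.354, -0.206], TCP at [163.777, -551.197, 231.288] pointing down, gripper open.
Joint ranges: [-2.99, 2.99], [-0.89, 2.07], [0.3, 2.58], [-1.14, 4.28], [0, 2.63], [-3.12, 3.12]. Speed limits (rad/s): [2.57, 2.57, 3.01, 3.14, 3.14, 3.14].

## Interface

Orientations are given as a rotation vector (axis times angle).
In Python, from cell import r gives the robot as it stands. Calls block until the motion is done:
- r.move_ptp(position, orientation): joint-space move of the TCP to a pose.
- r.servo_line(position, attitude=None, feed=150): straight line of the TCP; attitude=None keeps the orientation; feed is the mean speed in mm/s.
- r.movej(angles): joint-space move.
- r.set_gripper(opening, f_grip=None): finger opening in mm; f_grip is the grip in N (None keeps the last); returns when the fingers have stopped.
- r.sleep(seconds).
- r.inverse_kinematics(position, orientation): joint angles nearest the present ones, or None.
- r.state(): the state.
- r.get_image(name): name is "scene" or "top" or "wrist"; returns the picture (400x640x3 uint8, red, green, blue); there is no depth.
- r.camera_info(name): a dict with "mtx" (3x3 intrinsics, pixels), "D" ([k1, k2, p1, p2, k3] as OpenCV has them; the pictures are not rectified), "world_to_cam" (4x4, takes a point from world to camera coordinates); the wrist camera has in their place "mount" (4x4, takes a point from camera to tool coordinates, whose origin is the TCP and whose axes are the flange's). Camera axes: x right, y down, z forward; pixel columns grow to the right and rows downward; lengths in mm; the calibration is good to about 2 mm. A picture is of the moment at which its call begins: read the wrist's pose just before it. camera_info takes no time and is no camera call.
A pose or a line that the arm cannot do raises r.MotionError and nothing moves.
- r.job_done(): hands the job in; it is judged then, once.
The state is a dict: "time_s": time; "joint_pos": joint angles; "dq": joint speeds; "joint_efforts": joint torques, N m; "tcp_pos": TCP position; "tcp_rot": TCP orientation; "force": force on the tool from outside, world axes, zero at the start; "ft_torque": the same for the moment, N m; "gripper_width": finger opening in mm; "finger_force": force on a finger pad.
Only numpy, scipy, OpenCV 4.12 (cv2) and the standard library are available. Lean on these libraries where they do the work, as an engineer would, in place of code of your own. Each camera call takes 0.05 s, during which the arm holds its last target. There are 200 camera calls.

## Working session

There is one attempt and no reset: what is moved stays moved. The work goes in short steps, each a Python script; the robot and the scene stay as the last script left them, time stands still between calls to the robot, and variables do not carry over. Pictures are saved under pics/ and viewed, at most 10 in all, crops included, and the job is handed in when it is done.

```bash
mkdir -p pics; ls
python3 - <<'E'
from cell import r
import cv2,numpy as np
for n in("top","scene"):
    cv2.imwrite(f"pics/{n}0.png",cv2.cvtColor(r.get_image(n),cv2.COLOR_RGB2BGR))
    i=r.camera_info(n);print(n,np.round(i["mtx"],1).tolist(),i["D"],np.round(i["world_to_cam"],3).tolist())
print(r.camera_info("wrist"));print(r.state())
E
```

```text
pics
top [[495.2, 0.0, 315.1], [0.0, 495.2, 205.6], [0.0, 0.0, 1.0]] [-0.08428277  0.          0.          0.          0.        ] [[0.028, -1.0, -0.002, 39.469], [-0.993, -0.027, -0.111, 432.238], [0.11, 0.005, -0.994, 1554.709], [0.0, 0.0, 0.0, 1.0]]
scene [[472.3, 0.0, 314.6], [0.0, 472.3, 200.3], [0.0, 0.0, 1.0]] [-0.08578579  0.          0.          0.          0.        ] [[-0.603, 0.798, 0.014, 240.87], [0.674, 0.519, -0.526, -274.076], [-0.427, -0.308, -0.85, 1846.094], [0.0, 0.0, 0.0, 1.0]]
{'mtx': array([[320.60681534,   0.        , 318.71850144],
       [  0.        , 320.60681534, 203.43968106],
       [  0.        ,   0.        ,   1.        ]]), 'D': array([-0.05063249,  0.        ,  0.        ,  0.        ,  0.        ]), 'mount': array([[-8.46751827e-04, -9.54167340e-01, -2.99272401e-01,
         7.51751556e+01],
       [ 9.99999496e-01, -6.46620404e-04, -7.67753153e-04,
        -1.15086326e+00],
       [ 5.39049344e-04, -2.99272900e-01,  9.54167407e-01,
        -1.42192973e+02],
       [ 0.00000000e+00,  0.00000000e+00,  0.00000000e+00,
         1.00000000e+00]])}
{'time_s': 0.1, 'joint_pos': array([-1.48832496e+00,  1.81502051e-01,  1.60786801e+00, -2.45703475e-05,
        1.35383594e+00, -2.06327314e-01]), 'dq': array([ 6.46402679e-04, -9.63893539e-04, -1.53977712e-03, -7.06664993e-05,
       -9.46909057e-05,  1.39321292e-03]), 'joint_efforts': array([ 4.59996718e-04, -4.45876050e+01, -3.52239060e+01, -2.76186111e-04,
        4.08660999e-03,  6.16515138e-06]), 'tcp_pos': array([ 163.71333509, -550.68833658,  230.4737394 ]), 'tcp_rot': array([-3.10730042e+00, -4.51845364e-01, -1.19167500e-04]), 'force': array([ 0.28698265,  0.03412231, -0.1144837 ]), 'ft_torque': array([ 0.00257596,  0.02406116, -0.01936994]), 'finger_force': 0.0, 'gripper_width': 85.55137158928625}
```

View pics/top0.png

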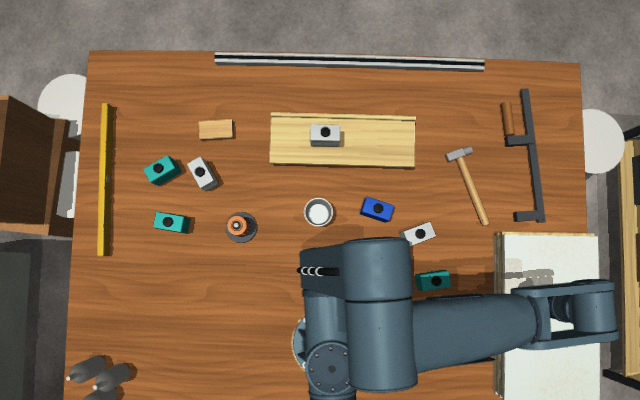

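View pics/scene0.png

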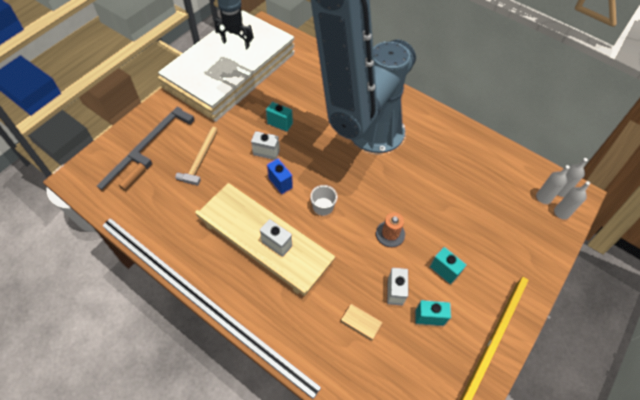

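The pictures show the shelf at top-view px (270-415, 113-167) with the kept tin at (325,133). The tin-shaped candidates are white (202,172), white (419,233), turquoise (162,169), (171,222) and (433,281), and blue (377,209). The two white ones fit tin_a and tin_b, since turquoise and blue are excluded. The reel on its post is at (238,226). I'll confirm this in one enlarged crop.

Run:
```python
import cv2
a=cv2.imread("pics/top0.png")
cv2.imwrite("pics/crop1.png",cv2.resize(a[105:255,180:445],None,fx=3,fy=3,interpolation=cv2.INTER_CUBIC))
```

```text
(no output)
```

View pics/crop1.png

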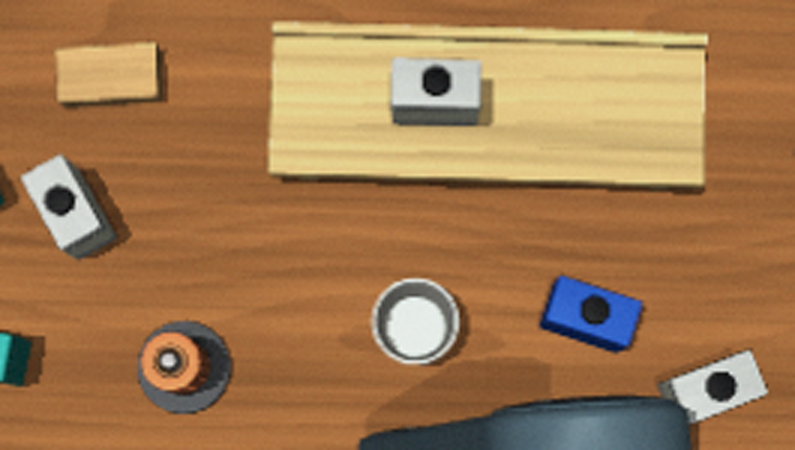

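The crop confirms two white tins with caps at crop px (60,200) and (721,386). The kept tin's cap is at (436,80), the rod top is at (170,360) and the shelf corners are clear. Next I'll localize them.

```bash
cat > h.py <<'E'
import cv2,numpy as np
from scipy.spatial.transform import Rotation as R
from cell import r
def Tworld(n):
    i=r.camera_info(n)
    if n!="wrist": return i,np.linalg.inv(i["world_to_cam"])
    s=r.state();T=np.eye(4);T[:3,:3]=R.from_rotvec(s["tcp_rot"]).as_matrix();T[:3,3]=s["tcp_pos"]
    return i,T@i["mount"]
def ray(uv,z,i,T):
    p=cv2.undistortPoints(np.array(uv,float).reshape(-1,1,2),i["mtx"],i["D"]).reshape(-1,2)
    d=np.c_[p,np.ones(len(p))]@T[:3,:3].T; c=T[:3,3]
    return (c+d*((z-c[2])/d[:,2])[:,None])[:,:2]
def rot(a):  # tool down, tool y axis along world angle a
    y=np.array([np.cos(a),np.sin(a),0]);z=np.array([0,0,-1.]);x=np.cross(y,z)
    return R.from_matrix(np.c_[x,y,z]).as_rotvec()
def best(p,a):  # wrist yaw alternative (half turn) nearest the middle of the last joint's range
    c=[(abs(q[5]),rot(b)) for b in(a,a+np.pi) if (q:=r.inverse_kinematics(p,rot(b))) is not None]
    return min(c,key=lambda t:t[0])[1]
def snap(name,n="wrist"):
    i,T=Tworld(n);im=cv2.cvtColor(r.get_image(n),cv2.COLOR_RGB2BGR);cv2.imwrite(f"pics/{name}.png",im)
    np.savez(f"pics/{name}.npz",T=T);return im,i,T
E
python3 - <<'E'
from h import *
i,T=Tworld("top")
def c(pts,z): return ray((np.array(pts,float)+.5)/3-.5+[180,105],z,i,T)
np.set_printoptions(precision=1,suppress=True)
print("caps",c([(60,200),(721,386),(436,80)],97).tolist())
for n,p,z in(("tinL",[(22,178),(62,155),(108,230),(65,248)],85),("tinR",[(752,350),(768,385),(694,422),(668,385)],85),("kept",[(392,58),(481,60),(479,108),(391,105)],85),("shelf front",[(269,175),(703,185)],60),("shelf back",[(275,22),(707,34)],75),("rodtop",[(170,360)],112),("disc",[(185,366)],12),("tub",[(417,320)],70),("blue",[(595,310)],97),("teal",[((162-180+.5)*3,(163-105)*3)],97),("offcut",[(57,47),(157,42),(158,99),(60,103)],30)):
    w=c(p,z);print(n,w.tolist(), "edges",np.linalg.norm(np.roll(w,-1,0)-w,axis=1),"ang",[round(float(np.degrees(np.arctan2(*(b-a)[::-1]))),1) for a,b in zip(w,np.roll(w,-1,0))])
E
```

```text
caps [[519.3608544375006, 409.2784787789136], [347.06902255329754, -269.34815910676923], [655.1074458171577, 26.626751127555245]]
tinL [[543.6564742533903, 453.387960817716], [568.9227809037853, 412.8195486547776], [491.3426663614514, 360.51942916317194], [471.4460066703233, 404.2203108620589]] edges [47.8 93.6 48.  87.4] ang [-58.1, -146.0, 114.5, 34.3]
tinR [[385.41519107741294, -303.55034255551607], [350.03840912559906, -320.13671190515174], [310.49922447876423, -244.49481087804216], [347.4198622963347, -217.58076930597846]] edges [39.1 85.4 45.7 94. ] ang [-154.9, 117.6, 36.1, -66.2]
kept [[680.6222249750708, 72.95190167552849], [681.0331526477546, -19.878128907159685], [629.7097975024565, -18.87057685083108], [630.3866675275068, 72.53650314162095]] edges [92.8 51.3 91.4 50.2] ang [-89.7, 178.9, 89.6, 0.5]
shelf front [[558.051126847267, 198.91642869176525], [560.1174664300105, -257.2371508916784]] edges [456.2 456.2] ang [-89.7, 90.3]
shelf back [[719.3647526864302, 197.62113807189655], [719.4112968266905, -258.3744225210553]] edges [456. 456.] ang [-90.0, 90.0]
rodtop [[357.16874634046263, 285.75116046478297]] edges [0.] ang [0.0]
disc [[357.9967292787631, 285.7808398497129]] edges [0.] ang [0.0]
tub [[408.4065891494573, 39.51626144323747]] edges [0.] ang [0.0]
blue [[420.82054470349374, -140.54126241615458]] edges [0.] ang [0.0]
teal [[543.7760079807751, 528.361359003668]] edges [0.] ang [0.0]
offcut [[699.8694160837368, 438.84883068713225], [707.7405932892045, 329.66871829286845], [644.3626614605248, 325.3678805635301], [637.5584488994452, 431.8271869233597]] edges [109.5  63.5 106.7  62.7] ang [-85.9, -176.1, 93.7, 6.4]
```

Run:
```python
from h import *
p=[630,0,290];r.move_ptp(p,best(p,0));snap("w_shelf")
a=np.radians(24);p=[347,-269,215];r.move_ptp(p,best(p,a+0.));im=snap("w_tinR")[0]
print(r.state()["time_s"],r.state()["joint_pos"])
v=np.hstack([cv2.imread("pics/w_shelf.png")[:,:],im]);cv2.imwrite("pics/v1.png",cv2.resize(cv2.imread("pics/w_shelf.png"),(800,500)));cv2.imwrite("pics/v2.png",cv2.resize(im,(800,500)))
```

```text
4.2417 [-9.29966566e-01 -1.19629013e-01  1.94893738e+00  2.19243210e-04
  1.31149820e+00 -1.34939604e+00]
```

View pics/v1.png

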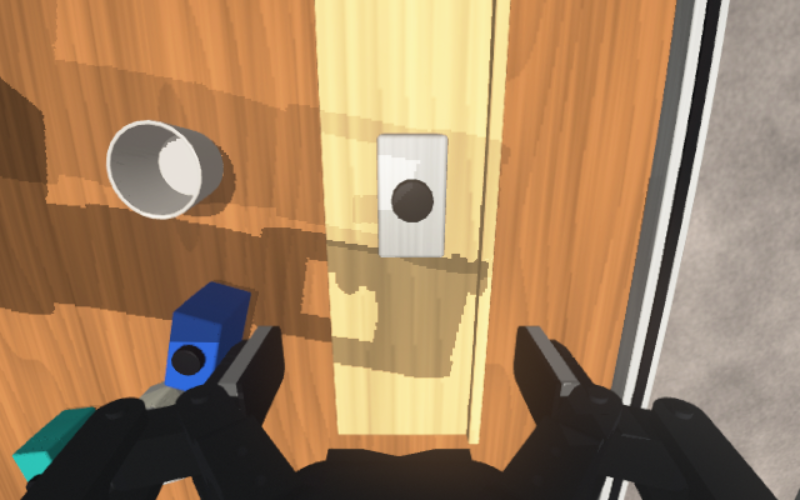

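View pics/v2.png

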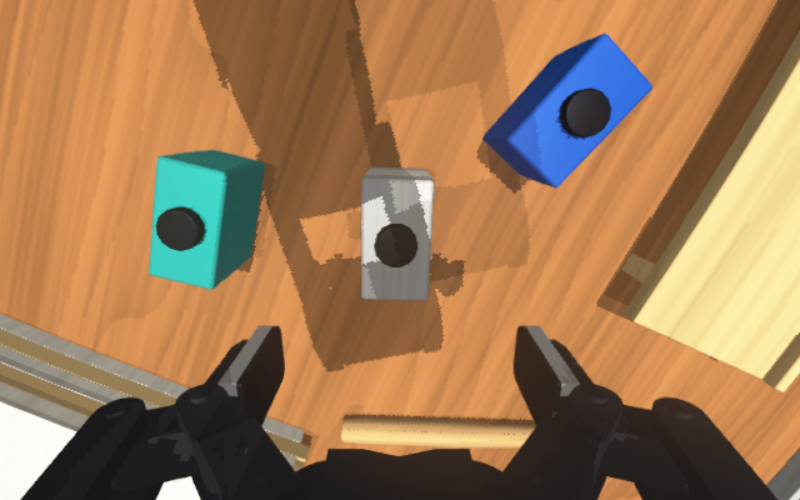

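The shelf view shows the kept tin's top corners at view px (377,134), (447,136), (444,257), (378,257) and its cap at (412,201). The tin R view shows white top corners at (362,180), (433,180), (428,299), (361,299) and its cap at (396,245). The blue and teal tins and the hammer handle are well clear of it.

Run:
```python
from h import *
np.set_printoptions(precision=1,suppress=True)
i=r.camera_info("wrist")
def f(name,pts,z,k=1.25):
    T=np.load(f"pics/{name}.npz")["T"];w=ray((np.array(pts,float)+.5)/k-.5,z,i,T);print(name,z,w.tolist(),"mean",w.mean(0),"edges",np.linalg.norm(np.roll(w,-1,0)-w,axis=1),"ang",[round(float(np.degrees(np.arctan2(*(b-a)[::-1]))),1) for a,b in zip(w,np.roll(w,-1,0))])
f("w_shelf",[(412,201)],157)
f("w_shelf",[(377,134),(447,134),(444,257),(378,257)],145)
f("w_shelf",[(316,0),(338,434)],60);f("w_shelf",[(511,0),(480,443)],75)
f("w_tinR",[(396,245)],97)
f("w_tinR",[(362,180),(433,180),(428,299),(361,299)],85)
i,T=Tworld("top")
print("top kept",ray((np.array([(436,80)])+.5)/3-.5+[180,105],157,i,T))
print("top kept c",ray((np.array([(392,58),(481,60),(479,108),(391,105)])+.5)/3-.5+[180,105],145,i,T))
```

```text
w_shelf 157 [[637.6050497267826, 28.68480085293168]] mean [637.6  28.7] edges [0.] ang [0.0]
w_shelf 145 [[613.5632530644522, 73.24688235251001], [661.8137965456928, 73.18175556191113], [662.4114907556435, -15.854619606692367], [612.7448254758395, -15.740516760469973]] mean [637.6  28.7] edges [48.3 89.  49.7 89. ] ang [-0.1, -89.6, 179.9, 89.5]
w_shelf 60 [[560.3095565188823, 180.49229525865314], [558.1504511410067, -256.15911122399086]] mean [559.2 -37.8] edges [436.7 436.7] ang [-90.3, 89.7]
w_shelf 75 [[718.1226620611526, 176.28031894571413], [718.285169430336, -255.84560148550528]] mean [718.2 -39.8] edges [432.1 432.1] ang [-90.0, 90.0]
w_tinR 97 [[343.75093652470014, -267.69501631628776]] mean [ 343.8 -267.7] edges [0.] ang [0.0]
w_tinR 85 [[305.6638188957974, -238.44069088584723], [349.45520171743294, -218.99662910341405], [383.49508574334163, -299.27277452321096], [338.2243998215626, -319.3729853165069]] mean [ 344.2 -269. ] edges [47.9 87.2 49.5 87.2] ang [23.9, -67.0, -156.1, 111.9]
top kept [[639.1  27.3]]
top kept c [[663.8  71.8]
 [664.1 -17.4]
 [614.9 -16.4]
 [615.5  71.4]]
```

Measurements from both cameras agree: kept tin at (638.4, 28.2) with yaw about 0, tin R at (344, -268.5) at 23.5°, and edges about 88 x 49. I'll pick tin R and place it to the right of the kept tin.

```bash
cat >> h.py <<'E'
def pick(x,y,a,z,up,grip=45,openw=85):
    o=best([x,y,z+120],a)
    r.set_gripper(openw); r.move_ptp([x,y,z+120],o)
    r.servo_line([x,y,z],feed=120); r.set_gripper(0,grip); s=r.state()
    print("grip",s["gripper_width"],s["finger_force"],s["force"])
    r.servo_line([x,y,up],feed=150)
def place(x,y,z,hover,a=0.,openw=85):
    o=best([x,y,hover],a); r.move_ptp([x,y,hover],o)
    f0=r.state()["force"][2]
    r.servo_line([x,y,z+6],feed=130)
    for k in range(9):
        r.servo_line([x,y,z+5-k],feed=25); s=r.state()
        if s["force"][2]-f0>3: break
    print("down",k,s["tcp_pos"],s["force"],s["gripper_width"])
    r.set_gripper(openw); r.servo_line([x,y,z+130],feed=180); print("t",r.state()["time_s"])
E
python3 - <<'E'
from h import *
pick(344,-268.5,np.radians(23.5),43,240)
place(638.4,-69.8,103,240)
p=[520,400,225];r.move_ptp(p,best(p,np.radians(-57)));snap("w_tinL");snap("top1","top")
a=cv2.imread("pics/top1.png")
cv2.imwrite("pics/v3.png",cv2.resize(cv2.imread("pics/w_tinL.png"),(800,500)))
print(r.state()["time_s"])
E
```

```text
grip 49.79075187725318 45.82152843475342 [0.32470073 1.61612032 6.56183249]
down 5 [638.49723569 -69.74632971 103.74912652] [-2.51249837  1.31381661  0.99566447] 49.72300908575952
t 13.1333
15.0
```

View pics/v3.png

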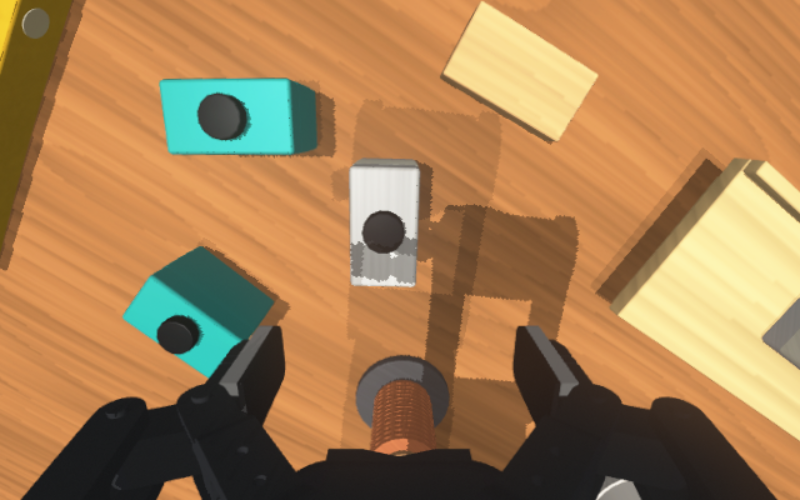

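The left tin's top corners are at view px (350,167), (419,166), (416,286), (351,286), with its cap at (384,232). The turquoise ones to its left leave finger room.

Run:
```python
from h import *
i=r.camera_info("wrist");T=np.load("pics/w_tinL.npz")["T"]
k=lambda p:(np.array(p,float)+.5)/1.25-.5
c=ray(k([(384,232)]),97,i,T)[0];w=ray(k([(350,167),(419,166),(416,286),(351,286)]),85,i,T)
d=(w[0]+w[1]-w[2]-w[3]);L=np.arctan2(d[1],d[0])
m=(c+w.mean(0))/2;a=L-np.pi/2
print(c,w.mean(0),np.linalg.norm(np.roll(w,-1,0)-w,axis=1),np.degrees(L),np.degrees(a))
assert np.linalg.norm(m-[519.4,409.3])<8 and np.linalg.norm(c-w.mean(0))<4
pick(*m,a,43,240,openw=74)
place(638.4,126.2,103,240)
p=[357.5,270,250];r.move_ptp(p,best(p,np.arctan2(285.8,357.2)+np.pi/2));s=r.state()
snap("w_reel");snap("top2","top");print(r.state()["time_s"],s["tcp_rot"])
cv2.imwrite("pics/v4.png",cv2.resize(cv2.imread("pics/w_reel.png"),(800,500)))
a=cv2.imread("pics/top2.png");cv2.imwrite("pics/v5.png",cv2.resize(a[95:255,190:430],None,fx=3.3,fy=3.3,interpolation=cv2.INTER_CUBIC))
```

```text
[520.11730556 413.01735506] [519.25144445 413.01665391] [47.72505974 89.06746363 49.16803546 88.46991179] 31.851424769546977 -58.14857523045303
grip 49.44974720805012 47.40575194358826 [-0.22519283 -1.12377692  5.96628561]
down 5 [638.6904697  126.14957481 104.18503642] [-2.632183   -1.07801705  6.02472168] 49.653188861934225
t 23.9083
25.2083 [ 2.96395791e+00  1.04072957e+00 -4.90604468e-04]
```

View pics/v4.png

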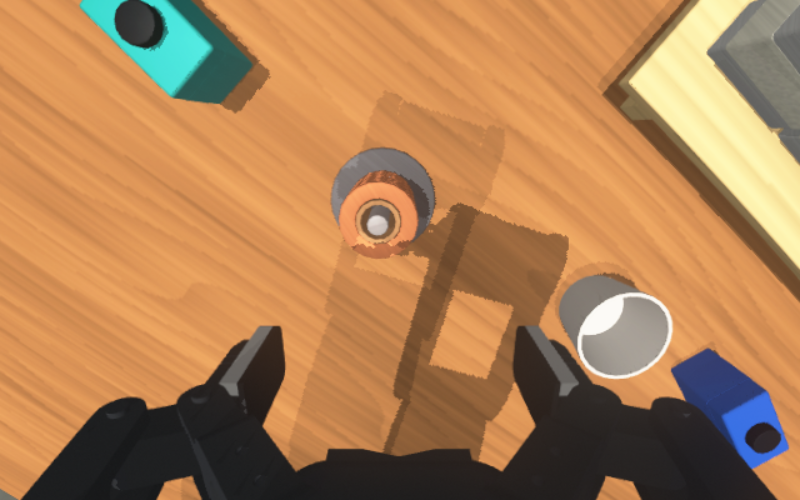

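View pics/v5.png

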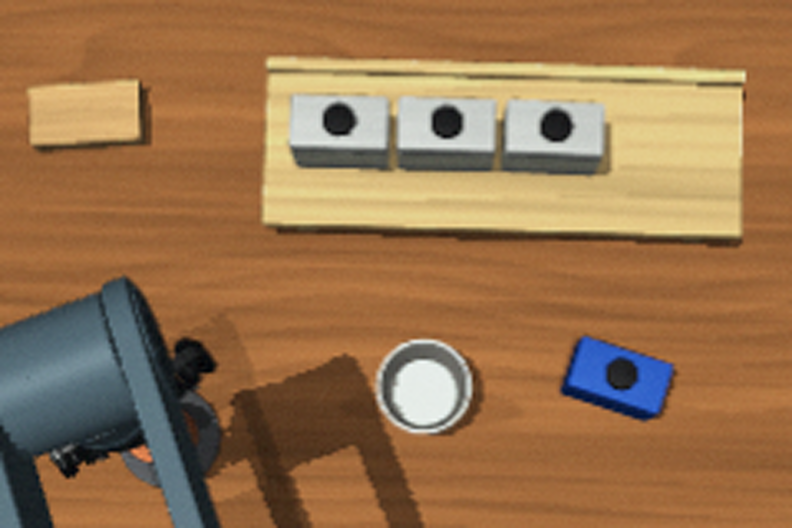

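All three tins stand in an even row, with caps at crop px (339,119), (447,122) and (556,125). In the reel view the top face is centred at view px (379,219), the hole at (378,221) and the rod tip at (377,224). Next is the reel.

Run:
```python
from h import *
i=r.camera_info("wrist");T=np.load("pics/w_reel.npz")["T"]
k=lambda p:(np.array(p,float)+.5)/1.25-.5
c=ray(k([(379,219),(378,221)]),102,i,T);rod=ray(k([(377,224)]),112,i,T)
e=ray(k([(340,219),(418,219)]),102,i,T);print(c,rod,np.linalg.norm(e[0]-e[1]))
j,Tt=Tworld("top")
cr=lambda p:(np.array(p,float)+.5)/3.3-.5+[190,95]
print("caps",ray(cr([(339,119),(447,122),(556,125)]),157,j,Tt))
m=c.mean(0); assert np.linalg.norm(m-[357.2,285.8])<9 and np.linalg.norm(m-rod[0])<7
pick(*m,np.arctan2(285.8,357.2)+np.pi/2,55,180,grip=45)
s=r.state();print(s["force"],s["gripper_width"])
r.servo_line([*m,300],feed=200)
place(638.4,-152.8,103,290)
p=[560,-60,330];r.move_ptp(p,best(p,0))
p=[300,-420,330];r.move_ptp(p,best(p,0));snap("top3","top");print(r.state()["time_s"])
a=cv2.imread("pics/top3.png");cv2.imwrite("pics/v6.png",cv2.resize(a[95:255,190:430],None,fx=3.3,fy=3.3,interpolation=cv2.INTER_CUBIC))
```

```text
[[357.38594027 290.06436732]
 [355.73278746 289.71647505]] [[355.63552101 289.922157  ]] 57.60760129863204
caps [[638.43651502 124.30616056]
 [638.25667011  26.93866902]
 [638.27142035 -71.31252208]]
grip 59.911152965270595 47.36767848953605 [-1.71162228 -1.11115159  6.34885156]
[ 0.12306028 -0.44391308 -3.92084742] 59.57035045455788
down 5 [ 638.69843384 -152.9890225   104.11809626] [-2.16027229  0.77024994  5.64403885] 59.647419676847015
t 35.2667
37.6167
```

View pics/v6.png

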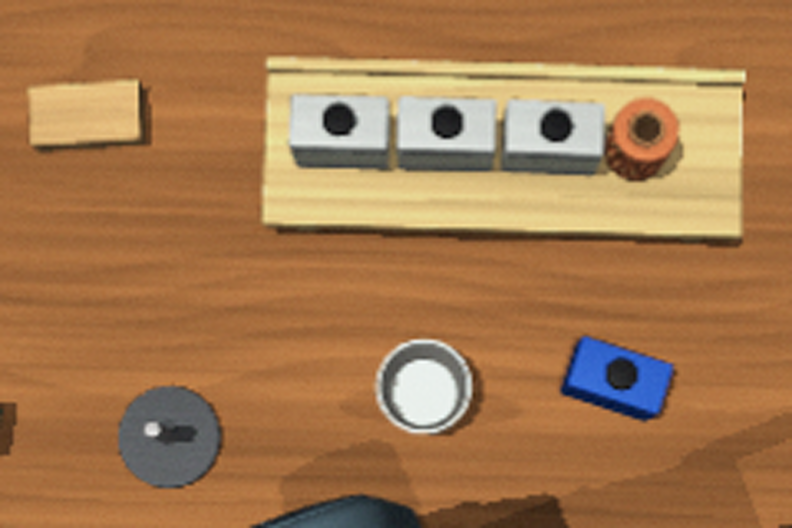

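The reel stands upright at crop px (646,128), about 6-8 mm from the right-hand tin and in line with it. The tub, offcut and kept tin haven't moved. Handing in.

```bash
python3 -c "
from cell import r
print(r.job_done())"
```

```text
the job is handed in; nothing more can be done
None
```

I've handed the job in at about 38 s of the 66 s limit: on the shelf, left to right, stand a loose tin, the kept tin, the other loose tin and the reel, all upright along the middle of the board with gaps of about 6–9 mm; the kept tin, tub and offcut show no movement, and I did not re-check the hammer in a picture after the moves.

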